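# Lock the gas valve shut

## Robot

A 6-joint arm with a two-finger parallel gripper is mounted at the origin on the work surface. World frame = base frame: x ahead of the robot, y to its left, z up, the work surface at z = 0. Lengths are in mm, angles in rad, forces in N, time in s.
With the tool pointing down it reaches from about 250 to 725 mm from the base axis. Payload 9.7 kg.
Tool frame: the origin (TCP) lies between the finger pads; the fingertips stand 25 mm ahead of it and the grasp point (between the pads) lies 6 mm ahead of it; z points along the fingers, y is the line along which they close (so a half turn about z gives the same grasp; the last joint's range is limited). The gripper opens to 85 mm and grips with 20 to 120 N. Pads are 22 mm wide; open, the fingers measure 114 mm over their backs; the gripper's body (76 mm by 85 mm) begins 54 mm behind the grasp point. The pads swing forward as they close: fully open they stand 13 mm farther back than shut.
Start: joints at [-1.307, 0.087, 0.176, 1.66, 0, 1.571], TCP at [143.41, -530.971, 256.284] pointing down, gripper open.
Joint ranges: [-3.13, 3.13], [-0.85, 1.81], [-1.15, 1.24], [-2.2, 2.28], [-1.44, 1.52], [-3.14, 3.14]. Speed limits (rad/s): [2.22, 2.22, 2.57, 3.14, 3.14, 3.14].

## Interface

Orientations are given as a unit quaternion [x, y, z, w].
In Python, from plant import bot gives the robot as it stands.
- The arm moves only by the shell command python3 -m jog 'ROWS' [OPENING] [FORCE]. ROWS is JSON, a list of rows, each a list of 4 numbers: the shift along the world's x, y, z in m, then the turn about the world's z in degrees. A call has exactly 5 rows; each row is the pose to reach, as a shift and turn from the pose commanded when the call began; what a row does not reach only later rows make up. A row lasts 1/8 s, in which the tool goes at most 62.5 mm and 10.7 degrees, less where a joint would pass 70% of its speed; a pose out of reach is approached as far as the arm can. A call with a gripper value outside its range is refused whole. OPENING is the gripper's target within -1 to 1 (shut at 1, half-way at 0, fully open at -1), set as the call begins (- or left out, the last holds). The fingers move at their own pace and stop on an object; FORCE is the grip in N (left out, the last holds). Time passes only in rows, so rows that repeat a pose let the fingers close, or fill a call up. It gives the time, the measured TCP pose, the force, the opening and the grip force at its end, in the units of the state.
- bot.sense(): the state, without advancing time (a new reading comes with each control period).
- bot.read_camera(name): name is "side" or "top"; returns the picture (480x640x3 uint8, blue, green, red); there is no depth.
- bot.camera_params(name): a dict with "fovy" (degrees; the focal length in pixels is half the picture's height over the tangent of half this angle, whatever the lens; pixels are square), "cx", "cy" (the principal point, pixels), "k1" (the pictures are not rectified: a ray, as slopes to the right and down, at radius r is drawn at 1 + k1 r^2 times it, then the intrinsics apply), "origin" and "orientation" of the camera in the world. Camera axes: x right, y down, z forward; pixel columns grow to the right and rows downward; lengths in mm; the calibration is good to about 2 mm. A picture is of the moment at which its call begins. camera_params takes no time and is no camera call.
- bot.job_done(): hands the job in; it is judged then, once.
Trained networks look in the newest picture that a camera, given by its name, has taken for a name from the list of things; names that differ only in an ending like _2 or _b are one class to them, and where a whole thing is asked for, a point or a joint stands for the part that bears it (a point fixed in the world has none). Each returns a list of dicts, best first, with "conf" (0 to 1); they miss things now and then, are a little off and sometimes report something else, mostly with a low value. They report only what shows in the picture. A call takes as long as a camera call.
- bot.look_for(query, camera): "location" ([x, y, z] in mm, in world coordinates, good to about 4 mm: the middle of the surface that is visible of it).
The state is a dict: "clock": time; "joints": joint angles; "joint_velocities": joint speeds; "effort": joint torques, N m; "eef_pos": TCP position; "ee_rot": TCP orientation; "wrist_force": force on the tool from outside, world axes, zero at the start; "moment": the same for the moment, N m; "opening": finger opening in mm; "grasp_force": force on a finger pad.
Only numpy, scipy, OpenCV 4.12 (cv2) and the standard library are available. Lean on these libraries where they do the work, as an engineer would, in place of code of your own. Each camera call takes 0.05 s, during which the arm holds its last target. There are 200 camera calls.

## Task

Lock the furnace's gas valve: using the fingertips, push the black post on the red slotted disc round until the slot lines up with the brass locking bar, then push the bar by its yellow tail through the slot until its nose is fully home against the end stop. The bar is only to be pushed along its guide, never lifted out of it, and the jar, the cup and the pipe cap beside the valve are to be left where they stand.

Things in the scene. Friction and masses are not known exactly. Their poses are not given: they have to be found in the camera images.
- valve_bench: Fixed blue steel bench, 365 x 130 mm, flat deck 60 mm above the work surface. Origin on the work surface under the bar's line (y = 0); +x is the way the bar is pushed, z up. Along x, in mm: bar guide -150 to 50, disc axis 100, end stop 165. A yellow gas pipe crosses under the deck at x = 100 and reaches 165 mm to either side.
- guide_front (a point): Centre of the guide's front end, on its floor (x = 50, y = 0 mm in the bench's frame, 64 mm above the work surface). The guide is an open-topped steel channel 200 mm long, running back from here; walls 25 mm apart inside, 45 mm outside, their tops 74 mm above the work surface. Fixed.
- end_stop (a point): Middle of the face of the fixed end stop beyond the disc, which the bar's nose must reach (x = 165, y = 0 mm in the bench's frame, 74 mm above the work surface); the stop's top is at 88 mm. Short side walls before it, with flared mouths, lead the nose in.
- disc_axis (a point): Fixed point on the disc's vertical turning axis, at the height of the disc's top face (84 mm above the work surface); at x = +100 mm, y = 0 in the valve bench's frame.
- disc (a joint): Angle of the red disc, rad, growing counter-clockwise from above. Disc 90 mm across, top 84 mm above the work surface, with a 28 mm wide flared slot right across. The slot lies along the bar at 0 and equally at pi; either will do. Starts between 0.6 and 2.54; range -1.5 to 4.64. Stiff (0.15 N m), stays where left; the bar's tapered nose takes up errors under 0.1 rad.
- disc_post (a point): Centre of the top of the black upright post on the disc, by which it is pushed round: 16 mm diameter, from 84 to 120 mm above the work surface, its axis 32 mm from the disc's axis, at right angles to the slot: it stands at the angle (joint value - pi/2) from the bench's +x axis.
- lock_bar: Loose brass bar lying in the guide, about 0.55 kg, 170 mm long, 22 wide, 20 high, the nose (+x end) tapered to 10 mm over the last 22 mm. Origin mid-length on its underside, +x to the nose. Starts 120 to 140 mm short of home; at home its origin is at x = 80 mm in the bench's frame. Slides at a few N. If the disc is out of line, the nose meets its solid rim.
- bar_tail (a point): Middle of the rear face of the bar's yellow upright tail, 94 mm above the work surface, 85 mm behind the bar's origin. The tail is 12 mm thick along the bar, 22 mm wide, and its top is 114 mm above the work surface. Push on this face, fingertips just above the guide's walls: a hard push high up tips the bar.
- frit_jar: Bystander: closed amber glass jar, 56 mm diameter, 85 mm high, standing on the work surface. Origin at the centre of its underside.
- mould_cup: Bystander: open brass cup, 64 mm across, 60 mm high, standing on the work surface. Origin at the centre of its underside.
- pipe_cap: Bystander: dark steel pipe cap, 52 mm diameter, 45 mm high, standing on the work surface. Origin at the centre of its underside.

How it is judged:
By the outcome, as a careful person would: the job done as asked, in the order asked, and still so for the second after the job is handed in, with the robot touching nothing.
It also fails if it takes over 56 s, if anything falls off the work surface, if the arm or the gripper's body presses on something with over 40 N, if the wrist force passes 120 N, or if a joint passes its speed limit or range.

## Working session

There is one attempt and no reset: what is moved stays moved. The work goes in short steps, Python scripts to look and compute and a shell command to move; the robot and the scene stay as the last step left them, time stands still between calls to the robot, and variables do not carry over. Pictures are saved under pics/ and viewed, at most 10 in all, crops included, and the job is handed in when it is done.

```bash
mkdir -p pics; cat > h.py <<'E'
import numpy as np, cv2
from scipy.spatial.transform import Rotation as R
from plant import bot
def cam(n):
    p=bot.camera_params(n); f=240/np.tan(np.radians(p["fovy"])/2)
    return p,f,R.from_quat(p["orientation"]).as_matrix(),np.array(p["origin"],float)
def proj(n,X):
    p,f,M,o=cam(n); c=(np.atleast_2d(X)-o)@M; s=c[:,:2]/c[:,2:]
    s=s*(1+p["k1"]*(s**2).sum(1,keepdims=True)); return s*f+[p["cx"],p["cy"]]
def unproj(n,uv,z):
    p,f,M,o=cam(n); d=(np.atleast_2d(uv).astype(float)-[p["cx"],p["cy"]])/f; s=d.copy()
    for _ in range(20): s=d/(1+p["k1"]*(s**2).sum(1,keepdims=True))
    r=np.c_[s,np.ones(len(s))]@M.T
    return o+r*((z-o[2])/r[:,2:])
def snap(n,name):
    im=bot.read_camera(n); cv2.imwrite(f"pics/{name}.png",im); return im
E
python3 - <<'E'
from h import *
for c in("top","side"):
    snap(c,c+"1"); print(c,bot.camera_params(c))
    for q in("valve_bench","guide_front","end_stop","disc_axis","disc","disc_post","lock_bar","bar_tail","frit_jar","mould_cup","pipe_cap"):
        print(q,[(np.round(d["location"]),round(d["conf"],2)) for d in bot.look_for(q,c)[:2]])
s=bot.sense();print(s["clock"],s["eef_pos"],s["ee_rot"],s["opening"])
E
```

```text
top {'fovy': 50.61190005225923, 'cx': 322.490311404891, 'cy': 245.86489103320656, 'k1': -0.10516480303414892, 'origin': array([485.62193241,  21.90025581, 879.59980923]), 'orientation': array([-0.69954022,  0.71135001, -0.04560002,  0.05045082])}
valve_bench [(array([554., 110.,  63.]), 0.85)]
guide_front [(array([553., 108.,  62.]), 0.76)]
end_stop [(array([555., 111.,  61.]), 0.94)]
disc_axis [(array([556., 109.,  58.]), 0.65)]
disc [(array([594., 165.,  82.]), 0.81)]
disc_post [(array([591., 166.,  81.]), 0.73)]
lock_bar [(array([528.,  35.,  86.]), 0.61)]
bar_tail [(array([527.,  40.,  87.]), 0.87), (array([553., 110.,  63.]), 0.32)]
frit_jar [(array([648.,  20.,  83.]), 0.55)]
mould_cup [(array([377.,  85.,  19.]), 0.62)]
pipe_cap [(array([622., -85.,  35.]), 0.83)]
side {'fovy': 56.646404380195946, 'cx': 321.4728129748543, 'cy': 243.4699037780312, 'k1': -0.06066197910569061, 'origin': array([ 275.03687251, -323.22487723,  554.14518047]), 'orientation': array([ 0.86576419, -0.32536524,  0.13953508, -0.35372276])}
valve_bench [(array([520.,  52.,  63.]), 0.58)]
guide_front [(array([522.,  49.,  60.]), 0.77)]
end_stop [(array([522.,  49.,  62.]), 0.74)]
disc_axis [(array([522.,  49.,  60.]), 0.94), (array([520.,  23.,  86.]), 0.28)]
disc [(array([582., 174.,  84.]), 0.81)]
disc_post [(array([581., 163.,  82.]), 0.6)]
lock_bar [(array([515.,  22.,  86.]), 0.84)]
bar_tail [(array([517.,  18.,  86.]), 0.91)]
frit_jar [(array([639.,  10.,  61.]), 0.73)]
mould_cup [(array([ 613., -101.,   26.]), 0.65), (array([379.,  86.,  36.]), 0.56)]
pipe_cap [(array([612., -98.,  26.]), 0.95), (array([516.,  21.,  87.]), 0.38)]
1.2 [ 143.37928267 -530.96196801  256.25696021] [ 9.91317617e-01  1.31489086e-01 -2.39844339e-05 -4.12955629e-05] 85.18297208879113
```

View pics/top1.png

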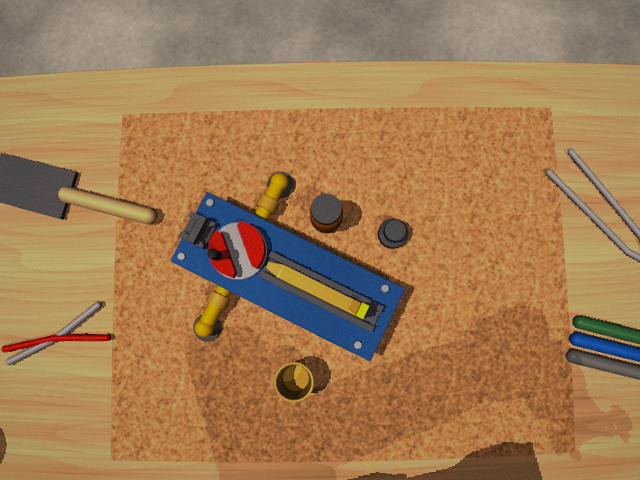

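View pics/side1.png

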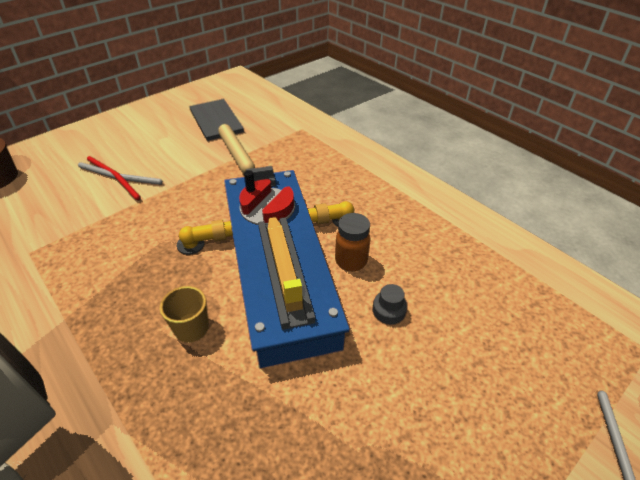

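```bash
python3 - <<'E'
import cv2
im=cv2.imread("pics/top1.png")[180:370,160:420]
cv2.imwrite("pics/crop1.png",cv2.resize(im,None,fx=3,fy=3,interpolation=cv2.INTER_CUBIC))
E
```

```text
(no output)
```

View pics/crop1.png

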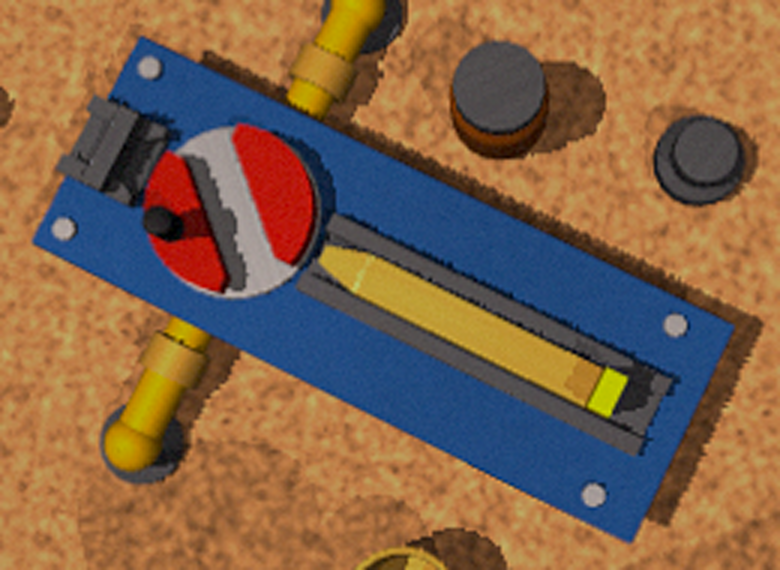

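The crop shows the deck corners, the disc with its slot about 40° off the bar's line, the post at lower left of the disc (crop 156,220) and the tail at crop (608,392).

```bash
cat > m.py <<'E'
from h import *
P=lambda L:np.array(L)/3+[160,180]
c=unproj("top",P([(141,36),(34,242),(632,543),(733,323)]),60)[:,:2]
print(c.round(),"sides",np.linalg.norm(np.roll(c,-1,0)-c,axis=1).round())
ux=(c[0]+c[1]-c[2]-c[3]);yaw=np.arctan2(ux[1],ux[0])
ctr=c.mean(0); u=np.array([np.cos(yaw),np.sin(yaw)]); v=np.array([-u[1],u[0]])
dc=unproj("top",P([(232,211)]),80)[0,:2]
print("yaw",yaw,"ctr",ctr,"disc c",dc,"disc in ctr frame",(dc-ctr)@u,(dc-ctr)@v)
o=ctr+u*7.5*0; 
for n,p,z in(("guide front L",(307,285),74),("guide front R",(335,216),74),("guide rear L",(643,452),74),("guide rear R",(675,377),74),("post",(156,220),120),("tail topA",(605,367),114),("tail topB",(629,373),114),("tail topC",(611,416),114),("tail topD",(587,403),114),("slot1",(235,290),68),("slot2",(300,262),84),("slot3",(238,132),84)):
    w=unproj("top",P([p]),z)[0,:2]; print(n,w.round(1),((w-ctr)@u).round(1),((w-ctr)@v).round(1))
s=bot.sense();
E
python3 m.py
```

```text
[[ 692.  218.]
 [ 578.  275.]
 [ 412.  -47.]
 [ 527. -104.]] sides [128. 362. 129. 362.]
yaw 1.097351479991478 ctr [552.11082987  85.4341219 ] disc c [590.19492714 162.43414921] disc in ctr frame 85.89487693481233 1.2135842371516996
guide front L [550.7 123.2] 32.9 18.5
guide front R [587.3 108.1] 36.3 -21.0
guide rear L [460.  -52.7] -165.0 19.0
guide rear R [498.8 -70.7] -163.2 -23.7
post [581.  194.1] 109.9 23.8
tail topA [503.8 -31.1] -125.8 -10.1
tail topB [500.6 -43.1] -137.9 -12.7
tail topC [479.4 -33.5] -139.0 10.5
tail topD [486.1 -21.7] -125.5 9.9
slot1 [549.  162.7] 67.4 38.0
slot2 [562.  125.6] 40.3 9.5
slot3 [632.1 158.8] 101.8 -37.7
```

```bash
python3 -m jog '[[0.029,0.048,0,6],[0.058,0.096,0,12],[0.087,0.144,0,18],[0.117,0.193,0,25],[0.146,0.241,0,31]]' 0.35 20
python3 -m jog '[[0.029,0.048,0,6],[0.058,0.096,0,12],[0.087,0.144,0,18],[0.117,0.193,0,25],[0.146,0.241,0,31]]'
python3 -m jog '[[0.029,0.048,0,6],[0.058,0.096,0,12],[0.087,0.144,0,18],[0.117,0.193,0,25],[0.146,0.241,0,31]]'
python3 - <<'E'
from h import *
s=bot.sense();print(s["clock"],s["eef_pos"],s["ee_rot"],s["opening"],s["joints"])
E
```

```text
clock: 1.82
eef_pos: [290.0, -288.4, 256.4]
ee_rot: [0.919, 0.393, 0.0, 0.0]
wrist_force: [0.2, 0.1, 0.2]
opening: 27.7
grasp_force: 0.0
clock: 2.45
eef_pos: [436.1, -47.1, 256.5]
ee_rot: [0.781, 0.625, 0.0, 0.0]
wrist_force: [1.3, -0.4, 0.3]
opening: 27.6
grasp_force: 0.0
clock: 3.08
eef_pos: [582.2, 193.9, 256.3]
ee_rot: [0.585, 0.811, 0.0, 0.0]
wrist_force: [0.7, -1.1, -0.0]
opening: 27.9
grasp_force: 0.0
3.075 [582.15673517 193.87560357 256.29722557] [5.85380300e-01 8.10758822e-01 1.29766768e-04 1.41777471e-04] 27.85724218463916 [ 3.21510710e-01  2.44685121e-01  3.55028384e-01  1.68076329e+00
 -7.85004483e-05  1.57220881e+00]
```

```bash
python3 -m jog '[[0,-0.001,-0.03,0],[0,-0.001,-0.06,0],[0,-0.001,-0.09,0],[0,-0.001,-0.11,0],[0,-0.001,-0.125,0]]'
python3 - <<'E'
from h import *
im=snap("side","side2")[130:260,190:390]
cv2.imwrite("pics/side2c.png",cv2.resize(im,None,fx=4,fy=4,interpolation=cv2.INTER_CUBIC))
print(proj("side",[[582,193,120],[582,193,131]]))
E
```

```text
clock: 3.7
eef_pos: [581.2, 191.0, 130.2]
ee_rot: [0.587, 0.81, -0.0, -0.0]
wrist_force: [0.2, -0.2, -0.0]
opening: 27.8
grasp_force: 0.0
[[249.77386737 172.80074702]
 [249.08835479 167.24594369]]
```

View pics/side2c.png

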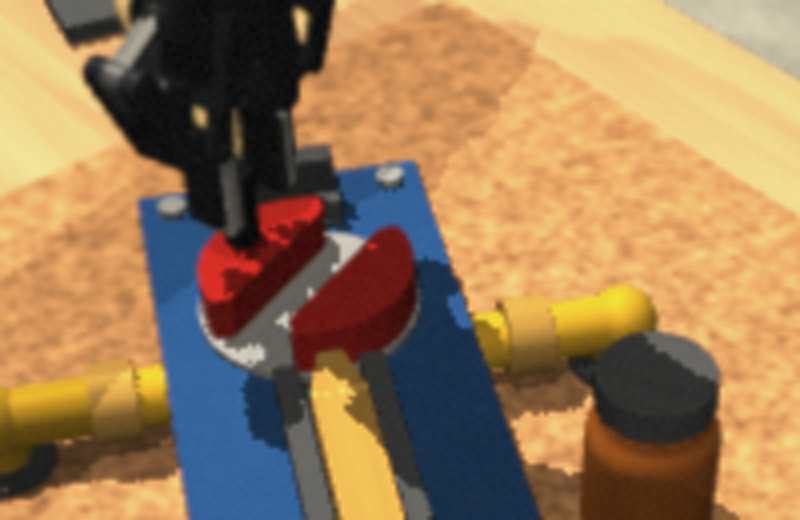

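```bash
python3 -m jog '[[0,0,0,0],[0,0,0,0],[0,0,0,0],[0,0,0,0],[0,0,0,0]]' 0.553 20
python3 -m jog '[[-0.005,-0.001,0,9],[-0.0095,-0.0035,0,18.5],[-0.013,-0.007,0,28],[-0.0165,-0.011,0,37],[-0.019,-0.0155,0,46]]'
python3 -m jog '[[0,0,0,0],[0,0,0.03,0],[0,0,0.07,0],[0,0,0.11,0],[0,0,0.125,0]]'
```

```text
clock: 4.38
eef_pos: [581.4, 191.0, 131.4]
ee_rot: [0.587, 0.81, 0.0, 0.0]
wrist_force: [0.8, -0.3, -0.5]
opening: 19.3
grasp_force: 0.0
clock: 5.0
eef_pos: [563.7, 176.0, 131.9]
ee_rot: [0.221, 0.975, 0.001, 0.001]
wrist_force: [5.0, 4.0, -1.1]
opening: 18.9
grasp_force: 3.0
clock: 5.62
eef_pos: [562.8, 175.7, 258.7]
ee_rot: [0.225, 0.974, 0.001, 0.001]
wrist_force: [0.2, -0.9, -0.8]
opening: 19.3
grasp_force: 0.0
```

```bash
python3 -m jog '[[-0.009,-0.024,0,-9],[-0.017,-0.048,0,-18],[-0.026,-0.072,0,-27],[-0.034,-0.095,0,-36],[-0.043,-0.119,0,-45]]' 1 40
python3 -m jog '[[-0.009,-0.024,0,-9],[-0.017,-0.048,0,-18],[-0.026,-0.072,0,-27],[-0.034,-0.095,0,-36],[-0.043,-0.119,0,-45]]'
python3 - <<'E'
from h import *
im=snap("top","top3")[180:370,160:420]
cv2.imwrite("pics/crop3.png",cv2.resize(im,None,fx=3,fy=3,interpolation=cv2.INTER_CUBIC))
E
```

```text
clock: 6.25
eef_pos: [518.8, 55.8, 255.1]
ee_rot: [0.583, 0.813, -0.001, -0.001]
wrist_force: [-0.0, -0.2, -0.6]
opening: 0.0
grasp_force: 0.0
clock: 6.88
eef_pos: [475.8, -63.1, 255.2]
ee_rot: [0.849, 0.528, -0.001, -0.0]
wrist_force: [-0.1, 0.6, 0.9]
opening: 0.2
grasp_force: 0.0
```

View pics/crop3.png

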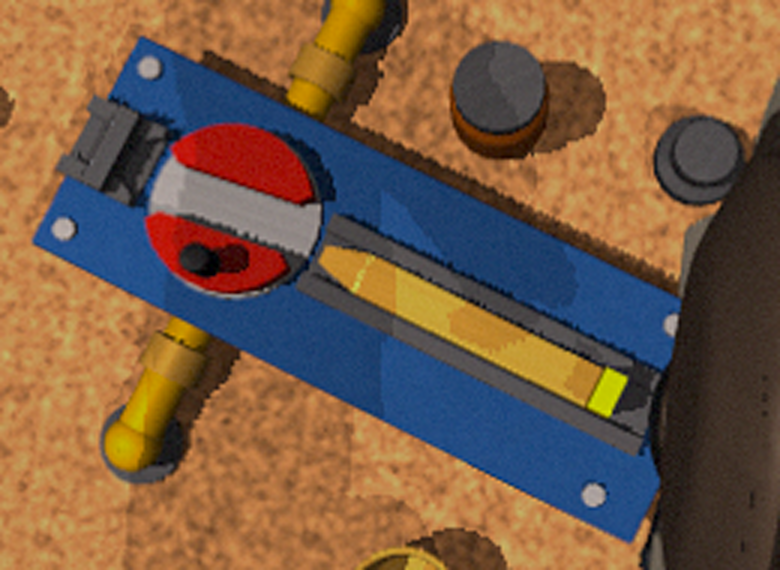

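The slot now lies near the bar's line but looks slightly past it (about 18° in pixels against 26°); I'll quantify.

```bash
python3 - <<'E'
from h import *
P=lambda L:np.array(L)/3+[160,180]
yaw=1.09735;u=np.array([np.cos(yaw),np.sin(yaw)]);v=np.array([-u[1],u[0]]);o=np.array([552.1,85.4])-14*u
f=lambda L,z:np.c_[(unproj("top",P(L),z)[:,:2]-o)@u,(unproj("top",P(L),z)[:,:2]-o)@v].round(1)
print("post",f([(195,257),(198,259)],120))
im=cv2.imread("pics/top3.png"); b,g,r=[im[...,i].astype(int) for i in range(3)]
m=((r>90)&(g<60)&(b<60)).astype(np.uint8)
n,l,st,c=cv2.connectedComponentsWithStats(m)
for i in range(1,n):
    if st[i,4]>150:
        ys,xs=np.where(l==i); w=unproj("top",np.c_[xs,ys],84)[:,:2]-o; q=np.c_[w@u,w@v]
        print(st[i,4],q.min(0),q.max(0),q.mean(0))
        # slot-side edge: per x bin extreme y
        s=np.sign(q[:,1].mean())
        for x in range(60,145,8):
            k=abs(q[:,0]-x)<4
            if k.any(): print(x,round(float((s*q[k,1]).min()*s),1),end="; ")
        print()
E
```

```text
post [[97.4 31.7]
 [95.5 31.9]]
749 [ 66.22428637 -44.54149175] [144.46619231  -9.63207449] [105.63510926 -26.34292247]
68 -17.9; 76 -16.5; 84 -15.8; 92 -14.5; 100 -13.1; 108 -12.4; 116 -11.0; 124 -10.3; 132 -9.6; 140 -10.4; 
538 [61.62219422  9.68738349] [138.62746496  44.18304179] [99.1923309  25.92963661]
60 11.8; 68 9.7; 76 10.4; 84 11.1; 92 12.5; 100 13.9; 108 14.6; 116 16.0; 124 16.0; 132 18.8; 140 23.1; 
658 [219.54778382 213.28285823] [376.29042491 319.47207549] [299.44172681 262.46667759]
```

Both slot edges slope about +0.12 rad: overshot, so I go back and push the post about 3.7 mm the other way, from felt contact.

```bash
python3 -m jog '[[0.009,0.024,0,9],[0.017,0.048,0,18],[0.026,0.072,0,27],[0.034,0.095,0,36],[0.043,0.119,0,45]]' 0.35 20
python3 -m jog '[[0.009,0.024,0,9],[0.017,0.048,0,18],[0.026,0.072,0,27],[0.034,0.095,0,36],[0.043,0.119,0,45]]'
python3 -m jog '[[0,0,-0.03,0],[0,0,-0.06,0],[0,0,-0.09,0],[0,0,-0.115,0],[0,0,-0.125,0]]'
python3 -m jog '[[0,0,0,0],[0.0005,0.0005,0,0],[0.0005,0.001,0,0],[0.001,0.0015,0,0],[0.001,0.002,0,0]]'
```

```text
clock: 7.55
eef_pos: [519.4, 57.5, 255.3]
ee_rot: [0.578, 0.816, -0.001, -0.001]
wrist_force: [0.3, 0.0, -0.7]
opening: 27.8
grasp_force: 0.0
clock: 8.18
eef_pos: [562.3, 176.5, 255.2]
ee_rot: [0.222, 0.975, -0.0, -0.001]
wrist_force: [0.3, -0.2, 0.0]
opening: 27.5
grasp_force: 0.0
clock: 8.8
eef_pos: [561.3, 175.4, 128.8]
ee_rot: [0.224, 0.975, -0.001, -0.002]
wrist_force: [0.0, -0.4, 0.0]
opening: 27.5
grasp_force: 0.0
clock: 9.43
eef_pos: [563.5, 177.6, 131.5]
ee_rot: [0.224, 0.975, 0.0, 0.0]
wrist_force: [-0.2, 0.4, -0.5]
opening: 27.8
grasp_force: 0.0
```

```bash
python3 -m jog '[[0.0005,0.001,0,0],[0.0005,0.001,0,0],[0.0005,0.001,0,0],[0.0005,0.001,0,0],[0.0005,0.001,0,0]]'; python3 -m jog '[[0.0005,0.001,0,0],[0.0005,0.001,0,0],[0.0005,0.001,0,0],[0.0005,0.001,0,0],[0.0005,0.001,0,0]]'; python3 -m jog '[[0.0005,0.001,0,0],[0.0005,0.001,0,0],[0.0005,0.001,0,0],[0.0005,0.001,0,0],[0.0005,0.001,0,0]]'
```

```text
clock: 10.05
eef_pos: [563.9, 178.5, 131.3]
ee_rot: [0.224, 0.975, 0.0, -0.0]
wrist_force: [0.0, -0.4, 0.5]
opening: 27.3
grasp_force: 0.0
clock: 10.68
eef_pos: [564.4, 179.5, 131.3]
ee_rot: [0.224, 0.975, 0.0, 0.0]
wrist_force: [0.0, 0.2, 0.1]
opening: 27.7
grasp_force: 0.0
clock: 11.3
eef_pos: [564.9, 180.5, 131.3]
ee_rot: [0.224, 0.975, -0.0, -0.0]
wrist_force: [0.2, -0.3, -0.2]
opening: 27.4
grasp_force: 0.0
```

```bash
for i in 1 2 3; do python3 -m jog '[[0.0005,0.001,0,0],[0.0005,0.001,0,0],[0.0005,0.001,0,0],[0.0005,0.001,0,0],[0.0005,0.001,0,0]]' | grep -E "eef|force"; done
```

```text
eef_pos: [565.4, 181.5, 131.3]
wrist_force: [-1.2, -1.1, -0.3]
grasp_force: 0.0
eef_pos: [565.8, 182.3, 131.3]
wrist_force: [-2.3, -4.0, 1.3]
grasp_force: 2.1
eef_pos: [566.0, 183.4, 131.3]
wrist_force: [-3.7, -4.7, 2.6]
grasp_force: 2.6
```

```bash
python3 -m jog '[[0.0005,0.001,0,0],[0.0005,0.001,0,0],[0.001,0.002,0,0],[0.0012,0.0024,0,0],[0.0012,0.0024,0,0]]'
python3 -m jog '[[-0.0008,-0.0016,0,0],[-0.0015,-0.003,0,0],[-0.0015,-0.003,0.04,0],[-0.0015,-0.003,0.09,0],[-0.0015,-0.003,0.125,0]]'
python3 -m jog '[[-0.009,-0.024,0,-9],[-0.017,-0.048,0,-18],[-0.026,-0.072,0,-27],[-0.034,-0.095,0,-36],[-0.043,-0.119,0,-45]]' 1 40
python3 -m jog '[[-0.009,-0.024,0,-9],[-0.017,-0.048,0,-18],[-0.026,-0.072,0,-27],[-0.034,-0.095,0,-36],[-0.045,-0.126,0,-45]]'
python3 - <<'E'
from h import *
yaw=1.09735;u=np.array([np.cos(yaw),np.sin(yaw)]);v=np.array([-u[1],u[0]]);o=np.array([552.1,85.4])-14*u
im=snap("top","top4"); b,g,r=[im[...,i].astype(int) for i in range(3)]
cv2.imwrite("pics/crop4.png",cv2.resize(im[180:370,160:420],None,fx=3,fy=3,interpolation=cv2.INTER_CUBIC))
m=((r>90)&(g<60)&(b<60)).astype(np.uint8)
n,l,st,c=cv2.connectedComponentsWithStats(m)
for i in range(1,n):
    if st[i,4]>150:
        ys,xs=np.where(l==i); w=unproj("top",np.c_[xs,ys],84)[:,:2]-o; q=np.c_[w@u,w@v]
        if q[:,0].mean()>150: continue
        s=np.sign(q[:,1].mean()); L=[]
        for x in range(68,140,8):
            k=abs(q[:,0]-x)<4
            L.append((x,(s*q[k,1]).min()*s))
        L=np.array(L);print(L[:,1].round(1),np.polyfit(L[1:-1,0],L[1:-1,1],1))
E
```

```text
clock: 13.8
eef_pos: [566.8, 185.9, 131.1]
ee_rot: [0.224, 0.975, -0.0, -0.001]
wrist_force: [-5.7, -3.1, 3.0]
opening: 27.7
grasp_force: 2.7
clock: 14.42
eef_pos: [566.4, 183.1, 258.8]
ee_rot: [0.224, 0.975, 0.001, 0.001]
wrist_force: [2.0, -0.6, -0.4]
opening: 27.4
grasp_force: 0.0
clock: 15.05
eef_pos: [523.0, 63.4, 256.4]
ee_rot: [0.582, 0.813, 0.0, 0.0]
wrist_force: [-1.3, -0.3, 0.3]
opening: 0.2
grasp_force: 0.0
clock: 15.68
eef_pos: [478.1, -62.5, 256.4]
ee_rot: [0.849, 0.529, 0.0, 0.0]
wrist_force: [0.5, 0.3, 0.3]
opening: -0.3
grasp_force: 0.0
[-14.4 -14.4 -13.7 -13.7 -13.8 -13.1 -13.1 -13.2 -13.2] [  0.02406846 -15.98565065]
[13.2 13.2 13.9 13.9 13.9 13.9 14.6 13.8 15.3] [ 0.01457583 12.41220244]
```

View pics/crop4.png

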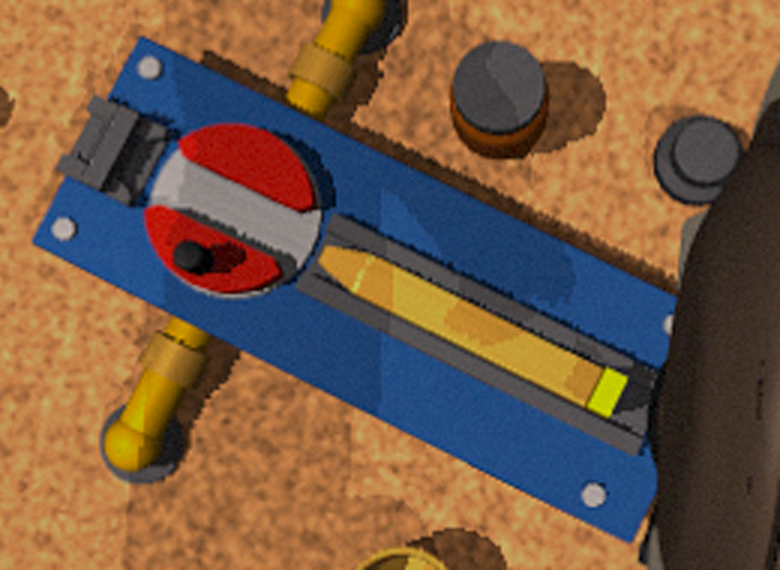

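Slot is aligned to ~0.02 rad. Now down behind the tail.

```bash
python3 -m jog '[[0,0,-0.04,0],[0,0,-0.08,0],[0,0,-0.12,0],[0,0,-0.14,0],[0,0,-0.148,0]]'
python3 -m jog '[[0,0,0,0],[0.001,0.002,0,0],[0.002,0.0045,0,0],[0.0035,0.007,0,0],[0.0045,0.009,0,0]]'
python3 - <<'E'
from h import *
im=snap("side","side5")[200:350,190:390]
cv2.imwrite("pics/side5c.png",cv2.resize(im,None,fx=4,fy=4,interpolation=cv2.INTER_CUBIC))
E
```

```text
clock: 16.35
eef_pos: [477.7, -61.9, 107.3]
ee_rot: [0.847, 0.531, -0.0, -0.0]
wrist_force: [-0.2, -0.5, -0.1]
opening: 0.2
grasp_force: 0.0
clock: 16.98
eef_pos: [482.8, -52.9, 108.5]
ee_rot: [0.847, 0.531, 0.0, 0.0]
wrist_force: [0.1, -0.3, -0.8]
opening: 0.2
grasp_force: 0.0
```

View pics/side5c.png

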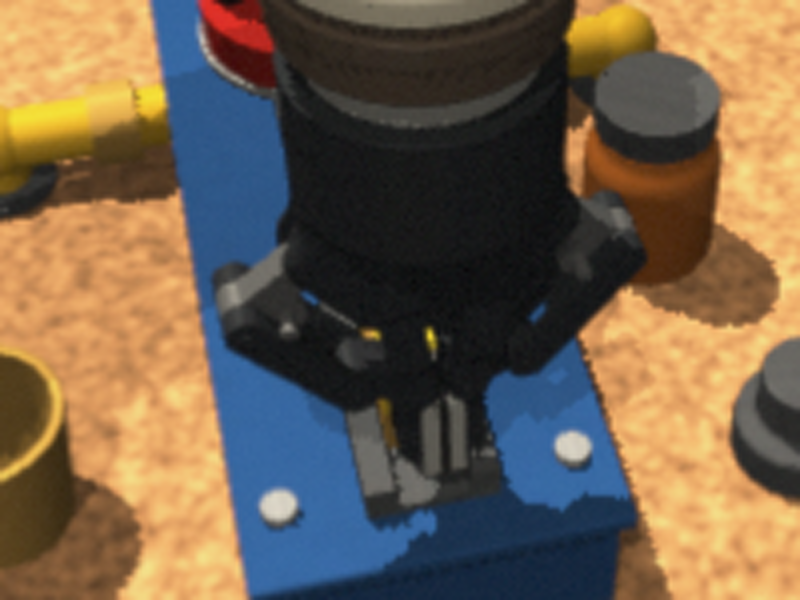

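```bash
python3 - <<'E'
from h import *
yaw=1.09735;u=np.array([np.cos(yaw),np.sin(yaw)]);v=np.array([-u[1],u[0]]);o=np.array([552.1,85.4])-14*u
for n,p,z in(("finger bottom mid",(447,472),83),("guide rear left outer",(370,500),74),("guide rear right outer",(498,468),74)):
    w=unproj("side",[[p[0]/4+190,p[1]/4+200]],z)[0,:2]; print(n,w.round(1),((w-o)@u).round(1),((w-o)@v).round(1))
E
```

```text
finger bottom mid [479.9 -61.4] -149.6 -2.7
guide rear left outer [458.2 -48.6] -148.1 22.5
guide rear right outer [497.4 -66.1] -145.8 -20.4
```

```bash
python3 -m jog '[[-0.0027,0.0014,0,0],[-0.0018,0.0032,0,0],[-0.0009,0.005,0,0],[0.0001,0.0068,0,0],[0.001,0.0085,0,0]]'
python3 -m jog '[[0.0018,0.0036,0,0],[0.0036,0.0071,0,0],[0.0055,0.0107,0,0],[0.0073,0.0142,0,0],[0.0091,0.0178,0,0]]'
python3 -m jog '[[0.0018,0.0036,0,0],[0.0036,0.0071,0,0],[0.0055,0.0107,0,0],[0.0073,0.0142,0,0],[0.0091,0.0178,0,0]]'
```

```text
clock: 17.65
eef_pos: [483.7, -44.5, 108.3]
ee_rot: [0.848, 0.531, -0.0, 0.0]
wrist_force: [-1.5, -3.3, 0.3]
opening: -0.1
grasp_force: 1.8
clock: 18.27
eef_pos: [492.8, -26.5, 108.3]
ee_rot: [0.848, 0.531, -0.0, 0.0]
wrist_force: [-2.1, -3.2, 0.6]
opening: -0.3
grasp_force: 2.0
clock: 18.9
eef_pos: [501.9, -8.7, 108.3]
ee_rot: [0.848, 0.531, -0.0, -0.0]
wrist_force: [-1.4, -4.4, 0.8]
opening: -0.3
grasp_force: 2.0
```

```bash
for i in 1 ; do python3 -m jog '[[0.002,0.0039,0,0],[0.004,0.0078,0,0],[0.006,0.0117,0,0],[0.008,0.0156,0,0],[0.010,0.0196,0,0]]'; done
python3 -m jog '[[0.002,0.0039,0,0],[0.004,0.0078,0,0],[0.006,0.0117,0,0],[0.008,0.0156,0,0],[0.010,0.0196,0,0]]'
python3 -m jog '[[0.002,0.0039,0,0],[0.004,0.0078,0,0],[0.006,0.0117,0,0],[0.008,0.0156,0,0],[0.010,0.0196,0,0]]'
```

```text
clock: 19.52
eef_pos: [511.9, 10.9, 108.3]
ee_rot: [0.848, 0.531, 0.0, -0.0]
wrist_force: [-1.7, -3.6, 2.1]
opening: 0.1
grasp_force: 2.0
clock: 20.15
eef_pos: [521.9, 30.5, 108.3]
ee_rot: [0.848, 0.531, -0.0, 0.0]
wrist_force: [-1.5, -3.9, 0.6]
opening: 0.1
grasp_force: 2.2
clock: 20.78
eef_pos: [532.0, 50.0, 108.4]
ee_rot: [0.848, 0.531, -0.0, 0.0]
wrist_force: [-2.3, -4.0, 3.2]
opening: 0.0
grasp_force: 2.7
```

```bash
python3 -m jog '[[0.0007,0.0014,0,0],[0.0014,0.0028,0,0],[0.0022,0.0043,0,0],[0.003,0.0057,0,0],[0.0037,0.0071,0,0]]'
python3 -m jog '[[0.0003,0.0006,0,0],[0.0006,0.0012,0,0],[0.0009,0.0018,0,0],[0.0012,0.0024,0,0],[0.0014,0.0027,0,0]]'
python3 -m jog '[[0.0002,0.0004,0,0],[0.0004,0.0008,0,0],[0.0006,0.0012,0,0],[0.0008,0.0016,0,0],[0.0009,0.0018,0,0]]'
```

```text
clock: 21.4
eef_pos: [535.6, 56.9, 108.5]
ee_rot: [0.848, 0.531, -0.0, 0.0]
wrist_force: [-2.4, -5.2, 5.0]
opening: 0.0
grasp_force: 2.9
clock: 22.02
eef_pos: [536.9, 59.6, 108.5]
ee_rot: [0.848, 0.531, -0.0, 0.0]
wrist_force: [-2.1, -4.6, 4.1]
opening: -0.1
grasp_force: 2.9
clock: 22.65
eef_pos: [537.8, 61.4, 108.5]
ee_rot: [0.848, 0.531, 0.0, 0.0]
wrist_force: [-3.5, -4.8, 3.8]
opening: -0.1
grasp_force: 2.9
```

```bash
for k in 1; do python3 -m jog '[[0.0002,0.0004,0,0],[0.0004,0.0008,0,0],[0.0005,0.0009,0,0],[0.0005,0.0009,0,0],[0.0005,0.0009,0,0]]'; done
python3 -m jog '[[0.0002,0.0004,0,0],[0.0004,0.0008,0,0],[0.0005,0.0009,0,0],[0.0005,0.0009,0,0],[0.0005,0.0009,0,0]]'|grep -E "eef|wrist"
python3 -m jog '[[0.0002,0.0004,0,0],[0.0004,0.0008,0,0],[0.0005,0.0009,0,0],[0.0005,0.0009,0,0],[0.0005,0.0009,0,0]]'|grep -E "eef|wrist"
```

```text
clock: 23.28
eef_pos: [538.3, 62.3, 108.5]
ee_rot: [0.848, 0.531, -0.0, 0.0]
wrist_force: [-2.6, -5.3, 3.3]
opening: -0.1
grasp_force: 2.8
eef_pos: [538.8, 63.2, 108.5]
wrist_force: [-1.7, -5.1, 4.2]
eef_pos: [539.1, 63.7, 108.5]
wrist_force: [-4.1, -7.5, 4.4]
```

```bash
python3 -m jog '[[0.0002,0.0004,0,0],[0.0004,0.0008,0,0],[0.0005,0.0009,0,0],[0.0005,0.0009,0,0],[0.0005,0.0009,0,0]]'|grep -E "eef|wrist"
python3 -m jog '[[0.0002,0.0004,0,0],[0.0004,0.0008,0,0],[0.0005,0.0009,0,0],[0.0005,0.0009,0,0],[0.0005,0.0009,0,0]]'|grep -E "eef|wrist"
```

```text
eef_pos: [539.1, 63.8, 108.5]
wrist_force: [-6.8, -12.9, 6.3]
eef_pos: [539.2, 63.8, 108.5]
wrist_force: [-9.4, -17.0, 9.0]
```

Firmly stopped (force climbs, no motion): home. Back off, lift, and look.

```bash
python3 -m jog '[[-0.001,-0.002,0,0],[-0.003,-0.006,0,0],[-0.006,-0.012,0,0],[-0.009,-0.018,0,0],[-0.012,-0.024,0,0]]'|grep -E "eef|wrist"
python3 -m jog '[[0,0,0.04,0],[0,0,0.09,0],[0,0,0.14,0],[-0.03,-0.05,0.15,0],[-0.06,-0.11,0.15,0]]'|grep -E "eef|wrist"
python3 -m jog '[[-0.03,-0.055,0,0],[-0.05,-0.11,0,0],[-0.05,-0.16,0,0],[-0.05,-0.21,0,0],[-0.05,-0.21,0,0]]'|grep -E "eef|wrist"
python3 - <<'E'
from h import *
im=snap("top","top6");snap("side","side6")
cv2.imwrite("pics/crop6.png",cv2.resize(im[180:370,160:420],None,fx=3,fy=3,interpolation=cv2.INTER_CUBIC))
E
```

```text
eef_pos: [528.1, 41.6, 108.3]
wrist_force: [0.2, 0.0, 0.4]
eef_pos: [470.0, -64.8, 259.5]
wrist_force: [0.6, -1.4, 0.7]
eef_pos: [419.6, -276.7, 257.6]
wrist_force: [0.6, 0.7, -0.1]
```

View pics/crop6.png

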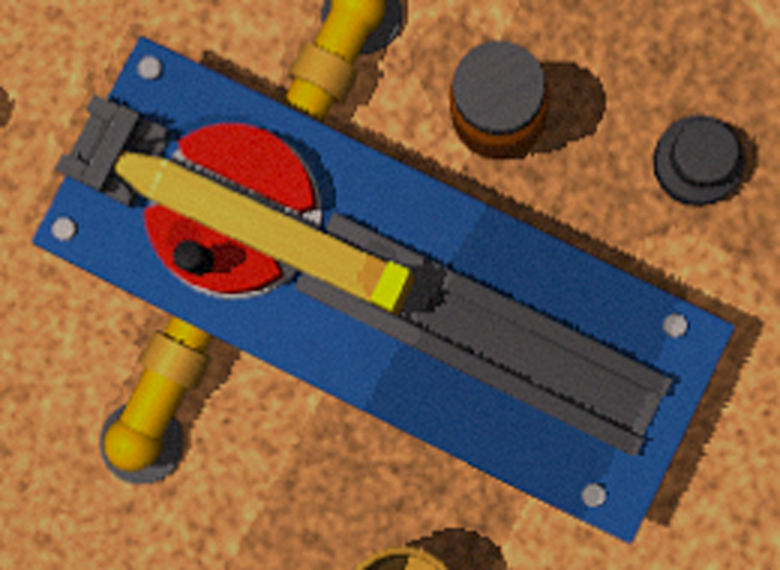

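The bar lies through the slot with its nose at crop (117,165) by the stop, tail at (393,288); the bystanders are unmoved. One numeric check.

```bash
python3 - <<'E'
from h import *
P=lambda L:np.array(L)/3+[160,180]
yaw=1.09735;u=np.array([np.cos(yaw),np.sin(yaw)]);v=np.array([-u[1],u[0]]);o=np.array([552.1,85.4])-14*u
f=lambda L,z:np.c_[(unproj("top",P(L),z)[:,:2]-o)@u,(unproj("top",P(L),z)[:,:2]-o)@v].round(1)
print("tail rear",f([(412,277),(399,314)],114),"nose",f([(117,165)],80))
im=cv2.imread("pics/side6.png")[150:310,190:390]
cv2.imwrite("pics/side6c.png",cv2.resize(im,None,fx=3.7,fy=3.7,interpolation=cv2.INTER_CUBIC))
E
```

```text
tail rear [[-4.8 -8. ]
 [-7.3 11.6]] nose [[167.2   6.6]]
```

View pics/side6c.png

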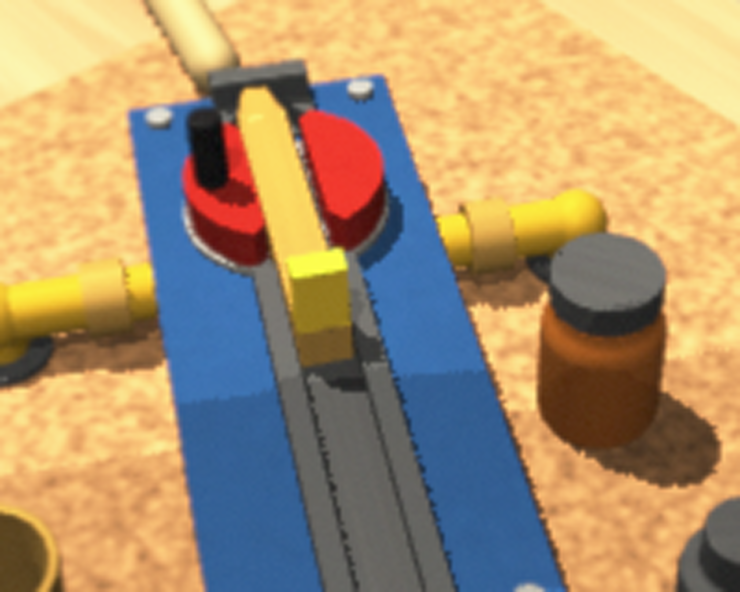

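The tail's rear face measures about −6 mm (home is −5) and the nose reaches the stop, with the bar flat in its guide.

```bash
python3 -c "
from plant import bot
print(bot.job_done())"
```

```text
the job is handed in; nothing more can be done
None
```

The valve is locked and the job is handed in: the disc's slot was aligned to about 0.02 rad (after one small overshoot pushed back), the bar is home against the end stop and flat in its guide, and the jar, cup and cap stand where they were.

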